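Square the aperture plate to the guide rail and hold it for clamping

ROBOT

A 7-joint arm with a two-finger parallel gripper is mounted at the origin on a cart in front of the work surface, level with it; the furniture and walls round the work are solid. World frame = base frame: x ahead of the robot, y to its left, z up, the work surface at z = 0. Lengths are in m, angles in rad, forces in N, time in s.
With the tool pointing down it reaches from about 0.425 to 0.925 m from the base axis. Payload 6.8 kg.
Tool frame: the origin (TCP) lies at the very end of the fingers, on their centre line; the grasp point (between the pads) lies 19 mm behind it; z points along the fingers, x is the direction in which the jaws open and shut, and the axes are right-handed (so a half turn about z gives the same grasp; the last joint's range is limited). The gripper opens to 85 mm and grips with 20 to 120 N. Pads are 22 mm wide; open, the fingers measure 114 mm over their backs; the gripper's body (76 mm by 85 mm) begins 54 mm behind the grasp point. The pads swing forward as they close: fully open they stand 13 mm farther back than shut.
Start: joints at [1.076, 0.477, 0.022, 1.555, -0.011, 1.109, -0.083], TCP at [0.255, -0.625, 0.231] pointing down, gripper open.
Joint ranges: [-2.96, 2.96], [-0.34, 2.1], [-1.41, 1.46], [0.24, 2.44], [-1.37, 4.51], [0.17, 1.92], [-2.96, 2.96]. Speed limits (rad/s): [2.39, 2.39, 3.14, 3.14, 3.14, 3.14, 3.14].

INTERFACE

Orientations are given as a unit quaternion [w, x, y, z].
In Python, from station import bot gives the robot as it stands.
- The arm moves only by the shell command python3 -m creep 'ROWS' [FORCE]. ROWS is JSON, a list that holds one entry, the list of rows, each a list of 7 numbers: the shift along the tool's x, y, z in cm, then the turn, a rotation vector about the tool's x, y, z in rad, then the opening, from 0 (shut) to 1 (fully open). In form: [[[dx, dy, dz, wx, wy, wz, claw], ...]]. A call has 1 to 10 rows; each row is the pose to reach, as a shift and turn from the pose commanded when the call began, along the tool's axes at that moment; what a row does not reach only later rows make up. A row lasts 1/8 s, in which the tool goes at most 62.5 mm and 10.7 degrees, less where a joint would pass 70% of its speed; a pose out of reach is approached as far as the arm can. A call with a gripper value outside its range is refused whole. The fingers move at their own pace and stop on an object; FORCE is the grip in N (left out, the last holds). Time passes only in rows, so rows that repeat a pose let the fingers close. It gives the time, the measured TCP pose, the force and the opening at its end, in the units of the state.
- bot.get_obs(): the state, without advancing time (a new reading comes with each control period).
- bot.read_camera(name): name is "scene" or "top" or "wrist"; returns (picture, depth): 400x640x3 uint8, blue, green, red; 400x640 float32, m along the optical axis (not along the pixel's ray), 0 where there is no reading.
- bot.calibration(name): a dict with "mtx" (3x3 intrinsics, pixels), "rvec" (rotation vector, rad) and "tvec" (3), from world to camera coordinates, as OpenCV has them. Camera axes: x right, y down, z forward; pixel columns grow to the right and rows downward; lengths in m; the calibration is good to about 2 mm. A picture is of the moment at which its call begins: read the wrist's pose just before it. calibration takes no time and is no camera call; for the wrist camera it gives the pose at the moment of the call.
- bot.hand_in(): hands the job in, once; it reports no verdict.
Trained networks look in the newest picture that a camera, given by its name, has taken for a name from the list of things; names that differ only in an ending like _2 or _b are one class to them, and where a whole thing is asked for, a point or a joint stands for the part that bears it (a point fixed in the world has none). Each returns a list of dicts, best first, with "p" (0 to 1); they miss things now and then, are a little off and sometimes report something else, mostly with a low value. They report only what shows in the picture. A call takes as long as a camera call. They do not tell look-alikes from the thing itself.
- bot.find_in(camera, label): "xy" ([column, row] in pixels, amid what is visible of it).
- bot.silhouettes(camera, label): "mask" (400x640 bool, what is visible of it) and "xy" ([column, row] in pixels, amid what is visible of it).
The state is a dict: "t": time; "q": joint angles; "joint_vel": joint speeds; "joint_torque": joint torques, N m; "eef_pos": TCP position; "tool_rot": TCP orientation; "contact_force": force on the tool from outside, world axes, zero at the start; "torque": the same for the moment, N m; "gripper_width": opening from 0.0 (shut) to 1.0 (fully open).
Only numpy, scipy, OpenCV 4.12 (cv2) and the standard library are available. Lean on these libraries where they do the work, as an engineer would, in place of code of your own. Each camera call takes 0.05 s, during which the arm holds its last target.

TASK

Move the aperture plate (the one with the round hole) from the storage rack into the slot of the pivoting plate holder, standing fully home. Then take the square, keep it low on the table and press it into the corner between guide rail and plate, stock flat along the rail and blade against the plate, so that the loose holder is turned until the plate stands square to the rail. Finish like that, still gripping the square and pressing it on both faces, so that a colleague can tighten the clamp; leave the blank plate, the dust cap and the canister where they are.

Things in the scene. Friction and masses are not known exactly. Their poses are not given: they have to be found in the camera images.
- aperture_plate_mid (a point): Aluminium plate 70 mm wide (x), 8 mm thick (y), 95 mm tall (z), 0.13 kg, with one round 14 mm hole 75 mm above its lower edge. The point is its centre, 47.5 mm above the lower edge. It starts upright in one of the rack's two slots, 16 mm deep, and is pulled straight up. Both faces are alike: a half turn about z makes no difference.
- blank_plate_mid (a point): Bystander: a plain aluminium plate without hole, 70 mm wide, 8 mm thick, 72 mm tall, upright in the other slot of the rack. The point is its centre. The two slots stand 56 mm apart (across the plates' faces).
- plate_rack: Fixed black storage rack, 90 x 96 x 20 mm; origin at the centre of its underside on the table. Its two slots run along its x, at y = +28 and -28 mm.
- slot (a point): Centre of the mouth of the holder's slot, 23 mm above the table. The slot runs along x: 73.5 mm long, 9.5 mm wide, 16 mm deep, mouth chamfered 4 mm; the 8 mm plate has 1.5 mm of play. It is cut in a dark block, 84 (x) by 32 mm (y), top 23 mm above the table; on its +y side a backrest, 9 mm thick, chamfered too, rises to 40 mm. When square, x points at the rail, at a right angle.
- guide_rail: Fixed low steel guide rail, 190 mm long (its y), 25 mm wide (x), 12 mm high (z); origin at the centre of its underside on the table. Its working face looks to its -x, 12.5 mm from the origin. The holder stands in front of that face, 30 to 50 mm towards the rail's +y from its origin. A thin fixed lead, 7 mm high, lies on the table just past the rail's -y end.
- square_stock (a point): Steel stop square on the table, 0.28 to 0.44 kg. The point is the centre of its stock, a dark block 24 mm wide (x), 100 mm long (y), 36 mm tall. Its outer face, x = +12 mm, goes flat on the rail's working face; in place its axes are parallel to the rail's. It is taller than the rail: grip it across its width from above, fingertips over 12 mm above the table, outer finger over the rail.
- square_heel (a point): Outer corner of the square, 12 mm along x and 50 mm along y from square_stock, same axes and height. Here the thin blade leaves the stock's end towards -x: 22 mm wide, 6 mm thick, tip 105 mm from this corner, 26 to 32 mm above the table, so it passes over the holder block and its outer edge (the +y side) meets the plate's face that looks along the rail's -y.
- dust_cap: Bystander: round black dust cap, 41 mm wide, 13 mm high; origin at the centre of its underside.
- objective_canister: Bystander: clear canister with black lid, 51 mm wide, 71 mm tall; origin at the centre of its underside.
- holder_foot: Fixed round foot of the holder, 88 mm wide, 4 mm high, a 10 mm screw head rising to 10 mm on its +y side; origin under its centre. The block turns on it about the upright axis through its centre, up to 0.35 rad either way, with light friction (0.05 N m), and starts turned by up to 0.22 rad. The axis lies 73 to 76 mm in front of the rail's working face.
There are look-alikes about, which are no part of the job. Leave any orange look-alike of the part that bears aperture_plate_mid alone.

How it is judged:
On the way, in this order (a step that is already met when the one before it is completed fails the run):
1. the aperture plate stands home in the holder's slot and is let go (z of aperture_plate_mid in the frame of slot below 0.0345 m and horizontal distance between aperture_plate_mid and slot below 0.008 m and angle between aperture_plate_mid's own z axis and vertical below 0.12 rad and contact force between the fingers and aperture_plate below 0.2 N), for 0.2 s.
2. the gripped square touches the rail and the plate together (contact force between square and guide_rail above 1 N and contact force between square and aperture_plate above 1 N and contact force between the fingers and square above 2 N), for 0.2 s.
At the end, for the whole second after the job is handed in: The aperture plate stands in the slot within 3 mm of full depth, square to the rail within 1.5 degrees; the square, still gripped and within 6 mm of the table, lies along the rail within 1.5 degrees and presses rail and plate with over 1 N each, through the last second (all of step 2 and z of aperture_plate_mid in the frame of slot below 0.0345 m and horizontal distance between aperture_plate_mid and slot below 0.008 m and angle between aperture_plate_mid's own z axis and vertical below 0.12 rad and contact force between the arm and aperture_plate below 0.2 N and angle between the x axis of aperture_plate_mid and the x axis of guide_rail, either way round below 0.026 rad and angle between the y axis of square_stock and the y axis of guide_rail, either way round below 0.026 rad and height (world z) of square_stock below 0.024 m and angle between square_stock's own z axis and vertical below 0.06 rad); the arm keeps its last pose, push and grip.
It fails at once if the blank plate is moved out of its place (distance of blank_plate_mid from where it was at the start of the episode above 0.02 m).
It fails at once if the dust cap or the canister is knocked away (distance of any of dust_cap, objective_canister from where it was at the start of the episode above 0.03 m).
It also fails if it takes over 66 s, if anything falls off the work surface, if the arm or the gripper's body presses on something with over 40 N, if the wrist force passes 120 N, or if a joint passes its speed limit or range.

## Working session

There is one attempt and no reset: what is moved stays moved. The work goes in short steps, Python scripts to look and compute and a shell command to move; the robot and the scene stay as the last step left them, time stands still between calls to the robot, and variables do not carry over. Pictures are saved under pics/ and viewed, and the job is handed in when it is done.

```bash
ls -la; mkdir -p pics
cat > h.py <<'E'
import numpy as np,cv2
from station import bot
def cam(n):
    c=bot.calibration(n);R=cv2.Rodrigues(np.array(c['rvec'],float))[0];return np.array(c['mtx'],float),R,np.array(c['tvec'],float).ravel()
def unproj(n,u,v,d,C=None):
    K,R,t=C or cam(n)
    p=np.stack([(np.asarray(u)-K[0,2])/K[0,0]*d,(np.asarray(v)-K[1,2])/K[1,1]*d,d*np.ones_like(u,dtype=float)],-1)
    return (p-t)@R
def onplane(n,u,v,z,C=None):
    K,R,t=C or cam(n)
    o=-R.T@t; r=np.array([(u-K[0,2])/K[0,0],(v-K[1,2])/K[1,1],1])@R
    return o+r*(z-o[2])/r[2]
def proj(n,P,C=None):
    K,R,t=C or cam(n)
    q=(np.asarray(P)@R.T+t)@K.T;return q[...,:2]/q[...,2:]
E
python3 - <<'E'
from h import *
for n in('scene','top','wrist'):
    p,d=bot.read_camera(n);cv2.imwrite(f'pics/{n}0.png',p);np.save(f'{n}0.npy',d)
    K,R,t=cam(n);print(n,K[0,0],-R.T@t,R[2])
o=bot.get_obs();print({k:np.round(v,3) for k,v in o.items()})
for l in ['aperture_plate_mid','blank_plate_mid','plate_rack','slot','guide_rail','square_stock','square_heel','dust_cap','objective_canister','holder_foot']:
  for n in('scene','top'):
    print(l,n,[(np.round(r['xy']),round(r['p'],2)) for r in bot.find_in(n,l)[:4]])
E
```

```text
total 12
drwxr-xr-x  3 agent agent 4096 Dec  6 17:49 .
drwxr-xr-x 23 root  root  4096 Dec  6 17:49 ..
drwxr-xr-x  2 agent agent 4096 Dec  6 17:49 pics
scene 377.59081365522434 [0.02762463 0.62069398 0.73804645] [ 0.48059044 -0.5687093  -0.66753469]
top 428.3684933582062 [0.31387072 0.03392821 1.0980584 ] [ 0.20842084 -0.01099601 -0.97797742]
wrist 303.8419722528079 [ 0.32869374 -0.5957294   0.37369907] [-0.28858049 -0.11661114 -0.95032791]
{'t': np.float64(0.15), 'q': array([ 1.076,  0.478,  0.022,  1.556, -0.012,  1.109, -0.083]), 'joint_vel': array([-0.001, -0.001, -0.003, -0.002,  0.   , -0.001, -0.001]), 'joint_torque': array([ 3.0000e-03, -5.9693e+01,  1.6100e+00, -2.8149e+01,  1.3000e-02,
        6.0000e-03,  0.0000e+00]), 'eef_pos': array([ 0.254, -0.625,  0.231]), 'tool_rot': array([-0.   ,  0.83 , -0.558, -0.001]), 'contact_force': array([ 0.851, -0.448, -0.843]), 'torque': array([ 0.067, -0.046,  0.047]), 'gripper_width': np.float64(1.002)}
aperture_plate_mid scene [(array([405., 154.]), 0.76), (array([376., 175.]), 0.65)]
aperture_plate_mid top [(array([454., 219.]), 0.71)
[... 323 characters left out ...]
lot top [(array([178., 242.]), 0.63), (array([422., 187.]), 0.57), (array([254., 178.]), 0.38)]
guide_rail scene [(array([230., 276.]), 0.72)]
guide_rail top [(array([195., 211.]), 0.62)]
square_stock scene [(array([329., 204.]), 0.74)]
square_stock top [(array([328., 202.]), 0.75), (array([258., 179.]), 0.45)]
square_heel scene [(array([328., 204.]), 0.92)]
square_heel top [(array([325., 202.]), 0.63), (array([422., 186.]), 0.36)]
dust_cap scene []
dust_cap top [(array([422., 188.]), 0.72)]
objective_canister scene [(array([267., 216.]), 0.92)]
objective_canister top [(array([256., 180.]), 0.55), (array([327., 204.]), 0.47)]
holder_foot scene []
holder_foot top [(array([184., 248.]), 0.87)]
```

View pics/scene0.png

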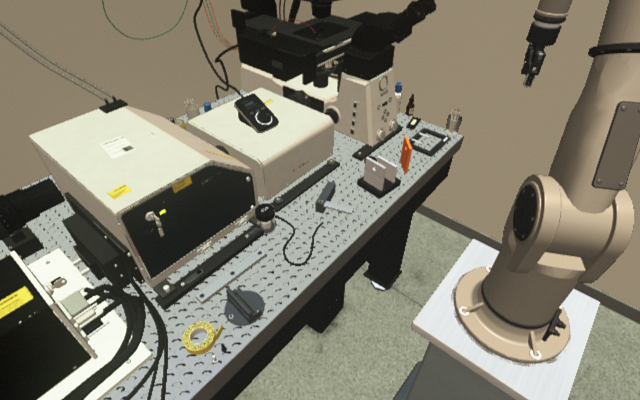

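View pics/top0.png

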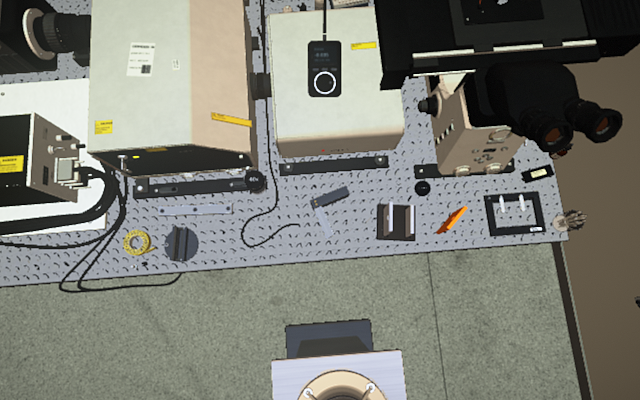

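The overview shows the holder at about top (180,243), the rail at (195,210), the square at (330,205), the rack with two grey plates at (397,222), the orange look-alike at (452,219) and the canister at (256,180). The cap is probably at (422,187). Next I'll enlarge these.

Run:
```python
from h import *
p=cv2.imread('pics/top0.png');s=cv2.imread('pics/scene0.png')
cv2.imwrite('pics/c1.png',cv2.resize(p[165:275,130:330],None,fx=4,fy=4,interpolation=2))
cv2.imwrite('pics/c2.png',cv2.resize(p[165:275,300:500],None,fx=4,fy=4,interpolation=2))
cv2.imwrite('pics/c3.png',cv2.resize(s[120:230,310:450],None,fx=5,fy=5,interpolation=2))
cv2.imwrite('pics/c4.png',cv2.resize(s[190:340,180:340],None,fx=4,fy=4,interpolation=2))
```

```text
(no output)
```

View pics/c1.png

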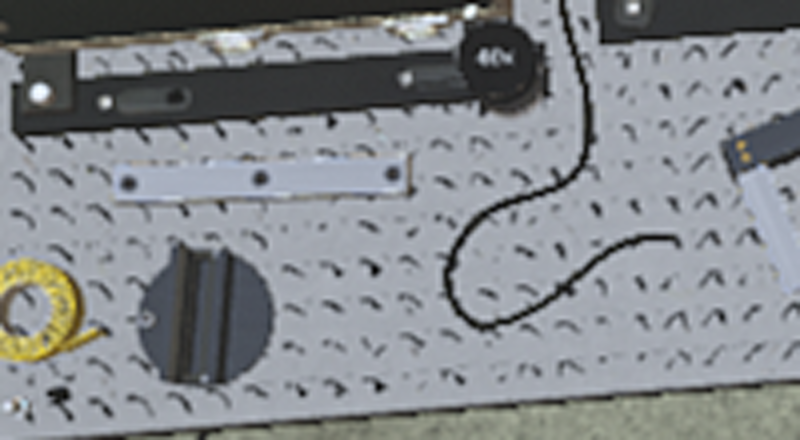

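View pics/c2.png

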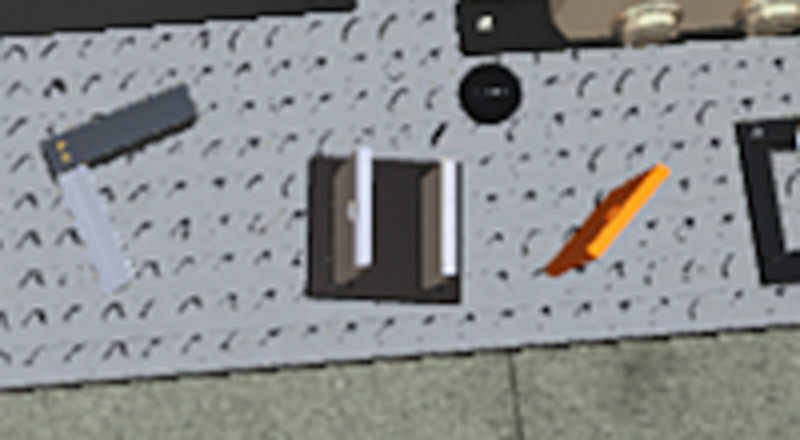

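View pics/c3.png

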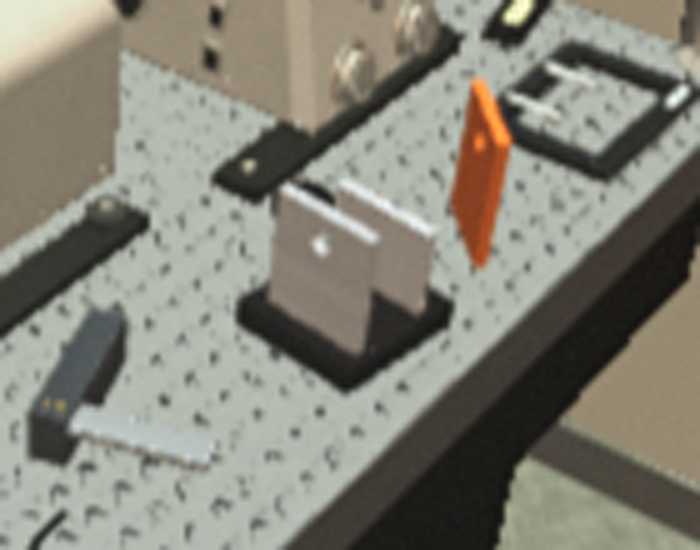

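View pics/c4.png

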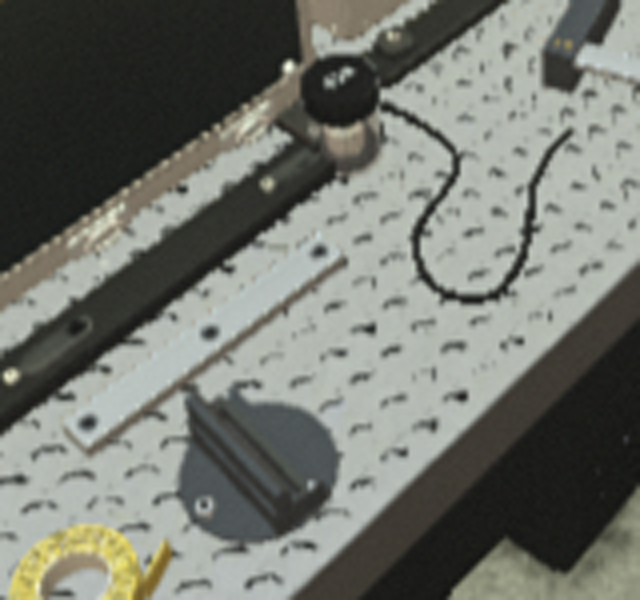

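The grey plate on the left, with the hole at scene (374,169), is the aperture plate. The right grey one at scene (388,167) has no hole, so it is the blank. The orange one at (405,154) is the look-alike. Next: metric poses.

Run:
```python
from h import *
# depth clouds in ROI
def rect(n,roi,zlo,zhi):
    d=np.load(f'{n}0.npy');u0,v0,u1,v1=roi
    v,u=np.mgrid[v0:v1,u0:u1];dd=d[v0:v1,u0:u1]
    P=unproj(n,u,v,dd)[dd>0];P=P[(P[:,2]>zlo)&(P[:,2]<zhi)]
    (c,s,a)=cv2.minAreaRect((P[:,:2]*1000).astype(np.float32)) if len(P)>4 else ((0,0),(0,0),0)
    return len(P),np.round(c,1),np.round(s,1),round(a,2),np.round(np.median(P[:,2])*1000,1) if len(P) else 0
for name,n,roi,lo,hi in [
 ('table','top',(200,215,300,250),-.05,.05),
 ('rail','top',(150,200,240,222),.006,.03),
 ('rail s','scene',(190,240,280,310),.006,.02),
 ('back','top',(150,210,215,270),.032,.05),('backs','scene',(210,270,280,330),.032,.05),
 ('block','top',(150,210,215,270),.016,.05),('blocks','scene',(210,270,280,330),.018,.05),
 ('stock','top',(295,170,358,245),.02,.05),('stock_s','scene',(310,170,360,220),.025,.05),
 ('blade','top',(310,205,340,245),.015,.05),
 ('platetops','top',(370,190,404,250),.08,.13),('plate s','scene',(355,140,405,200),.105,.13),('plate sl','scene',(355,140,390,200),.04,.1),
 ('blank','top',(404,190,420,250),.06,.13),
 ('rack','top',(370,190,420,250),.012,.03),
 ('can','top',(235,160,275,200),.04,.12),('cap','top',(405,170,435,200),.006,.03)]:
    print(name,*rect(n,roi,lo,hi))
o=bot.get_obs()
for l in ['aperture_plate_mid','guide_rail','holder_foot','square_stock','slot']:
  for n in('scene','top'):
    for r in bot.silhouettes(n,l)[:3]:
        m=r['mask'];ys,xs=np.where(m);print(l,n,round(r['p'],2),m.sum(),xs.min(),ys.min(),xs.max(),ys.max())
```

```text
table 3486 [467.2 196.2] [258.9  89.4] 85.43 0.5
rail 732 [538.5 340.9] [ 38.4 214.7] 0.3 12.0
rail s 1794 [543.6 336.6] [174.4 209.3] 44.45 14.0
back 157 [450.6 378.5] [10.5 82.6] 85.13 38.9
backs 183 [449.9 379. ] [10.2 84.4] 84.59 40.4
block 419 [479.1 380.6] [ 91.9 133.7] 69.59 25.1
blocks 539 [481.6 367.3] [105.7 158.8] 52.2 25.2
stock 684 [513.2  -1.7] [101.5 141.3] 61.7 34.1
stock_s 451 [496.9 -30.3] [105. 102.] 18.16 35.3
blade 307 [480.3   1.3] [91.4 29.1] 17.52 32.1
platetops 140 [ 464.8 -153.5] [ 7.7 69.9] 82.81 98.2
plate s 0 [0 0] [0 0] 0 0
plate sl 510 [ 515.8 -224.5] [ 77.2 234.8] 45.91 68.3
blank 144 [ 457.  -209.5] [ 9.7 68.7] 82.27 75.3
rack 885 [ 481.  -189.6] [106.8 131.1] 82.52 20.0
can 591 [597.7 176. ] [74.1 65.4] 19.76 70.2
cap 353 [ 558.7 -268.7] [50.5 67.2] 83.77 12.8
aperture_plate_mid scene 0.63 498 364 157 385 189
aperture_plate_mid scene 0.49 265 400 137 411 171
aperture_plate_mid top 0.85 279 383 202 392 234
aperture_plate_mid top 0.72 284 437 206 466 233
guide_rail scene 0.61 511 255 203 275 233
guide_rail top 0.73 758 159 203 232 215
holder_foot scene 0.66 1210 224 286 264 325
holder_foot top 0.6 986 165 225 198 261
square_stock scene 0.59 540 315 182 352 213
square_stock top 0.69 675 311 186 349 237
slot scene 0.57 696 226 286 261 322
slot top 0.22 274 384 201 393 235
```

Run:
```python
from h import *
def cloud(n,roi,zlo,zhi,f=None):
    d=np.load(f'{n}0.npy');u0,v0,u1,v1=roi
    v,u=np.mgrid[v0:v1,u0:u1];dd=d[v0:v1,u0:u1]
    P=unproj(n,u,v,dd)[dd>0]*1000;k=(P[:,2]>zlo)&(P[:,2]<zhi)
    P=P[k]
    # keep the largest blob
    return P
def rep(name,P):
    q=P[:,:2];c=np.median(q,0)
    for _ in range(8):
        k=np.linalg.norm(q-c,axis=1)<130;c=q[k].mean(0)
        w,V=np.linalg.eigh(np.cov(q[k].T));
    a=(q-c)@V[:,1];b=(q-c)@V[:,0]
    print(name,len(q),np.round(c,1),'long axis deg',round(np.degrees(np.arctan2(V[1,1],V[0,1])),2),'ext',np.round(np.percentile(a,[0,2,98,100]),1),np.round(np.percentile(b,[0,2,98,100]),1),'z',np.median(P[:,2]).round(1))
def F(P,xl,xh,yl,yh): return P[(P[:,0]>xl)&(P[:,0]<xh)&(P[:,1]>yl)&(P[:,1]<yh)]
rep('rail t',F(cloud('top',(150,195,245,225),8,16),500,570,220,450))
rep('rail s',F(cloud('scene',(180,235,290,315),9,16),500,570,220,450))
rep('back t',F(cloud('top',(150,210,215,270),34,50),400,500,340,410))
rep('back s',F(cloud('scene',(210,270,280,330),35,50),400,500,340,410))
rep('block t',F(cloud('top',(150,210,215,270),20,27),400,500,320,410))
rep('block s',F(cloud('scene',(210,270,280,330),20,27),400,500,320,410))
rep('foot t',F(cloud('top',(150,210,215,270),2.5,6),390,510,310,420))
rep('stock t',F(cloud('top',(295,170,358,245),33.5,45),470,570,-60,60))
rep('stock s',F(cloud('scene',(310,170,360,220),33.5,45),470,570,-60,60))
rep('blade t',F(cloud('top',(305,200,340,245),29,33.),400,500,-60,60))
rep('cap',F(cloud('top',(405,170,435,200),8,30),535,590,-300,-230))
rep('can',F(cloud('top',(235,160,275,200),60,80),550,640,130,220))
```

```text
rail t 671 [535.6 329.5] long axis deg 87.73 ext [-94.9 -91.6  91.1  95.3] [-13.2 -12.4  12.   12.7] z 12.1
rail s 744 [533.9 335.7] long axis deg 87.5 ext [-100.7  -95.7   86.3   88.9] [-15.5 -13.5  11.8  12.5] z 13.3
back t 152 [448.9 378.8] long axis deg 174.42 ext [-42.4 -40.   39.3  39.6] [-5.4 -4.9  4.7  5.2] z 38.9
back s 162 [448.2 379.9] long axis deg 174.51 ext [-43.7 -41.6  39.8  40.4] [-4.2 -4.   5.4  5.9] z 40.6
block t 159 [448.6 362. ] long axis deg 174.19 ext [-41.3 -40.8  39.5  41.4] [-14.2 -13.6   8.6   8.8] z 22.8
block s 275 [445.5 366.5] long axis deg 172.04 ext [-47.5 -44.1  39.   39.6] [-20.7 -20.   12.8  13.6] z 24.1
foot t 444 [447.8 358.5] long axis deg 134.23 ext [-77.4 -58.7  66.7  80.7] [-71.7 -59.9  61.6  72.3] z 3.9
stock t 342 [530.4 -12. ] long axis deg 119.49 ext [-56.7 -49.6  43.7  47.6] [-21.6 -19.1  36.7  48.2] z 36.0
stock s 266 [522.1  -6.6] long axis deg 127.64 ext [-61.2 -55.6  41.7  45.6] [-30.4 -25.6  35.1  41.5] z 37.2
blade t 148 [468.2   0.6] long axis deg -160.6 ext [-35.9 -31.9  32.7  33.5] [-11.3 -10.5  10.2  10.9] z 31.4
cap 293 [ 564.4 -266.7] long axis deg 151.85 ext [-35.5 -31.6  31.2  34.2] [-28.8 -24.3  21.2  24.2] z 13.0
can 395 [593.5 169.7] long axis deg -148.38 ext [-47.7 -43.6  28.7  30.1] [-25.6 -23.   23.9  33.4] z 70.2
```

The poses agree with each other: plate spacing 56.5 mm, rail top 12 mm, stock 36 mm, and holder axis about 75 mm from the rail face. I'll fly over the rack with the jaw turned to the plate's thickness direction.

```bash
cat >> h.py <<'E'
def togo(x,y,z,yaw):
    """world target TCP (m) and jaw yaw (deg, tool down) -> shift in cm, rotvec"""
    from scipy.spatial.transform import Rotation as Ro
    o=bot.get_obs();q=o['tool_rot'];R=Ro.from_quat([q[1],q[2],q[3],q[0]])
    d=R.inv().apply(np.array([x,y,z])-o['eef_pos'])*100
    a=np.radians(yaw);T=Ro.from_matrix(np.array([[np.cos(a),np.sin(a),0],[np.sin(a),-np.cos(a),0],[0,0,-1]]))
    rv=(R.inv()*T).as_rotvec()
    print('t',o['t'].round(2),'pos',o['eef_pos'].round(4),'yaw',np.degrees(np.arctan2(R.as_matrix()[1,0],R.as_matrix()[0,0])).round(2),'F',o['contact_force'].round(1),'w',round(float(o['gripper_width']),3))
    print('shift cm',d.round(2),'rv',rv.round(3),'rows>=',max(np.linalg.norm(d)/6.25,np.linalg.norm(rv)/.187).round(1))
E
python3 -c "
from h import *
togo(.45,-.153,.25,82.8)"
python3 -m creep '[[[-4,-4,-0.2,0,0,-0.18,1],[-8,-8,-0.4,0,0,-0.36,1],[-12,-12,-0.6,0,0,-0.54,1],[-16,-16,-0.8,0,0,-0.72,1],[-20,-20,-1,0,0,-0.9,1],[-24,-24,-1.2,0,0,-1.08,1],[-28,-28,-1.4,0,0,-1.26,1],[-32,-32,-1.6,0,0,-1.44,1],[-36,-35.8,-1.9,0,0,-1.62,1],[-36.4,-35.9,-1.9,0,0,-1.8,1]]]'
python3 -c "
from h import *
togo(.45,-.153,.25,82.8)"
```

```text
t: 2.9
eef_pos: [0.4517, -0.1481, 0.2511]
tool_rot: [0.0, 0.951, 0.31, 0.001]
contact_force: [-0.0, -0.2, 0.4]
gripper_width: 0.998Traceback (most recent call last):
  File "<string>", line 3, in <module>
    togo(.45,-.153,.25,82.8)
    ~~~~^^^^^^^^^^^^^^^^^^^^
  File "h.py", line 23, in togo
    print('t',o['t'].round(2),'pos',o['eef_pos'].round(4),'yaw',np.degrees(np.arctan2(R.as_matrix()[1,0],R.as_matrix()[0,0])).round(2),'F',o['contact_force'].round(1),'w',round(float(o['gripper_width']),3))
              ^^^^^^^^^^^^
AttributeError: 'float' object has no attribute 'round'
Traceback (most recent call last):
  File "h.py", line 23, in togo
    print('t',o['t'].round(2),'pos',o['eef_pos'].round(4),'yaw',np.degrees(np.arctan2(R.as_matrix()[1,0],R.as_matrix()[0,0])).round(2),'F',o['contact_force'].round(1),'w',round(float(o['gripper_width']),3))
              ^^^^^^^^^^^^
AttributeError: 'float' object has no attribute 'round'
```

```bash
sed -i "s/o\['t'\].round(2)/round(float(o['t']),2)/" h.py
python3 - <<'E'
from h import *
p,d=bot.read_camera('wrist');cv2.imwrite('pics/w1.png',p);np.save('w1.npy',d);np.save('w1c.npy',np.array(cam('wrist'),dtype=object),allow_pickle=True)
togo(.44,.34,.25,84.4)
E
```

```text
Traceback (most recent call last):
ValueError: could not broadcast input array from shape (3,3) into shape (3,)
```

View pics/w1.png

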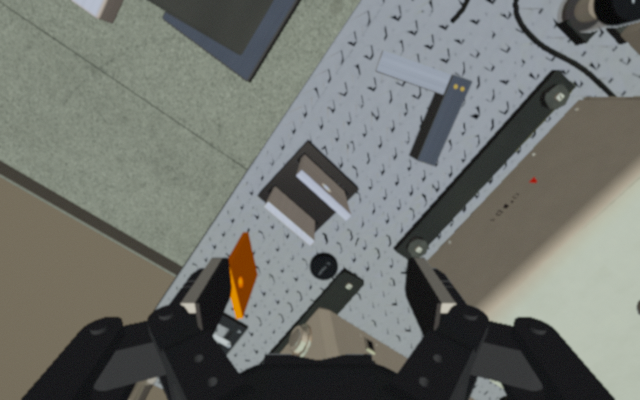

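The wrist view from above the rack shows the holed plate at (325,187), the blank at (290,222), the square at (445,110) and the cap at (323,266). I'll measure from it, then go on to the holder.

Run:
```python
from h import *
import pickle
pickle.dump(cam('wrist'),open('w1c.pkl','wb'))
C=cam('wrist');d=np.load('w1.npy')
v,u=np.mgrid[0:400,0:640];P=unproj('wrist',u,v,d,C)*1000;P[d==0]=9e9
def sel(xl,xh,yl,yh,zl,zh):
    k=(P[...,0]>xl)&(P[...,0]<xh)&(P[...,1]>yl)&(P[...,1]<yh)&(P[...,2]>zl)&(P[...,2]<zh);return P[k]
def r(n,Q):
    c,s,a=cv2.minAreaRect(Q[:,:2].astype(np.float32));print(n,len(Q),np.round(c,1),np.round(s,1),round(a,2),'z',np.percentile(Q[:,2],[5,50,95]).round(1))
r('plate',sel(400,520,-175,-120,90,110))
r('blank',sel(400,520,-240,-185,70,85))
r('stock',sel(470,580,-70,60,33.8,45))
r('blade',sel(380,500,-70,60,28.5,33.8))
r('cap',sel(530,600,-300,-230,8,20))
togo(.44,.34,.25,84.4)
```

```text
plate 634 [ 463.3 -156.7] [ 8.4 70.5] 82.55 z [ 92.6  99.2 100.3]
blank 504 [ 455.9 -212.3] [ 8.7 69.4] 82.66 z [71.8 76.2 77.5]
stock 1907 [514.3 -27.2] [ 65.4 100.1] 18.95 z [34.6 36.1 37.4]
blade 1384 [468.2  -1.5] [74.1 22.4] 18.49 z [30.7 32.1 33.4]
cap 1212 [ 565.  -272.4] [54.6 70.2] 89.22 z [11.5 13.6 15. ]
t 2.95 pos [ 0.4507 -0.1498  0.2508] yaw 36.33 F [-0.9 -0.4  0.1] w 1.0
shift cm [ 28.15 -40.09   0.08] rv [ 0.001 -0.001 -0.839] rows>= 7.8
```

```bash
python3 -m creep '[[[3.1,-4.5,0,0,0,-0.09,1],[6.3,-8.9,0,0,0,-0.18,1],[9.4,-13.4,0,0,0,-0.28,1],[12.5,-17.8,0,0,0,-0.37,1],[15.6,-22.3,0,0,0,-0.46,1],[18.8,-26.7,0,0,0,-0.56,1],[21.9,-31.2,0,0,0,-0.65,1],[25,-35.7,0,0,0,-0.75,1],[28.2,-40.1,0,0,0,-0.84,1],[28.2,-40.1,0,0,0,-0.84,1]]]'
cat > wv.py <<'E'
import sys,pickle
from h import *
def look(tag):
    C=cam('wrist');p,d=bot.read_camera('wrist');cv2.imwrite(f'pics/{tag}.png',p);np.save(f'{tag}.npy',d);pickle.dump(C,open(f'{tag}.pkl','wb'))
def load(tag):
    C=pickle.load(open(f'{tag}.pkl','rb'));d=np.load(f'{tag}.npy')
    v,u=np.mgrid[0:400,0:640];P=unproj('wrist',u,v,d,C)*1000;P[d==0]=9e9;return P
def sel(P,xl,xh,yl,yh,zl,zh):
    k=(P[...,0]>xl)&(P[...,0]<xh)&(P[...,1]>yl)&(P[...,1]<yh)&(P[...,2]>zl)&(P[...,2]<zh);return P[k]
def r(n,Q):
    if len(Q)<5: print(n,'few');return
    c,s,a=cv2.minAreaRect(Q[:,:2].astype(np.float32));print(n,len(Q),np.round(c,1),np.round(s,1),round(a,2),'z',np.percentile(Q[:,2],[5,50,95]).round(1))
E
python3 - <<'E'
from wv import *
bot.read_camera('top')
look('w2');P=load('w2')
r('rail',sel(P,500,560,215,450,9.5,15))
r('back',sel(P,390,505,340,420,36,44))
r('block',sel(P,390,505,320,420,20,26))
r('foot',sel(P,390,505,310,420,2.8,6))
togo(.455,-.155,.20,82.7)
E
```

```text
t: 4.2
eef_pos: [0.4471, 0.3418, 0.2503]
tool_rot: [-0.002, 0.745, 0.667, 0.001]
contact_force: [1.1, 0.1, 0.1]
gripper_width: 1.001
rail 2424 [535.8 329. ] [189.6  26.1] 87.51 z [11.2 12.6 13.9]
back 569 [450.7 378.2] [ 9.4 84. ] 84.26 z [36.9 40.1 41.6]
block 670 [449.7 368.2] [31.2 83.4] 83.3 z [20.7 23.4 24.9]
foot 1796 [446.8 364.8] [109.2 113.5] 89.91 z [3.2 4.6 5.8]
t 4.3 pos [0.4485 0.3372 0.2498] yaw 83.29 F [ 0.9  0.2 -0.5] w 0.998
shift cm [-48.8    6.39   5.02] rv [-0.001  0.001  0.01 ] rows>= 7.9
```

View pics/w2.png

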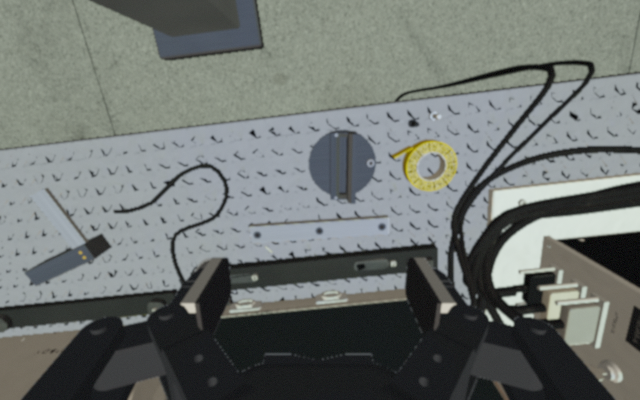

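Run:
```python
from wv import *
P=load('w2');p=cv2.imread('pics/w2.png')
cv2.imwrite('pics/c5.png',cv2.resize(p[115:215,290:400],None,fx=6,fy=6,interpolation=2))
a=np.radians(-5.7);ex=np.array([np.cos(a),np.sin(a)]);ey=np.array([-np.sin(a),np.cos(a)])
Q=P.reshape(-1,3);D=Q[:,:2]-[449.6,367];X=D@ex;Y=D@ey
for lo in np.arange(-20,20,1.0):
    k=(abs(X)<30)&(Y>=lo)&(Y<lo+1.0);print(lo,k.sum(),np.percentile(Q[k,2],[10,50,90]).round(1))
for g in [(X,'x')]:
    k=(Q[:,2]>20)&(Q[:,2]<45)&(abs(Y)<18)&(abs(X)<60);print(np.percentile(X[k],[0,1,99,100]),)
```

```text
-20.0 226 [  4.6 330.3 336.9]
-19.0 217 [  4.8 330.1 336.6]
-18.0 192 [323.1 331.3 336.6]
-17.0 215 [  5.2 331.2 338.2]
-16.0 255 [  4.7 331.8 343.6]
-15.0 256 [  5.  332.  343.5]
-14.0 224 [ 23.6 331.7 343.7]
-13.0 192 [ 23.6 332.1 343.8]
-12.0 193 [ 23.2 332.2 343.4]
-11.0 205 [ 23.5 333.3 342.5]
-10.0 146 [330.  338.  342.5]
-9.0 193 [ 23.5 337.  341.7]
-8.0 194 [ 23.6 336.9 341.9]
-7.0 221 [ 23.2 336.6 342. ]
-6.0 209 [ 22.2 336.6 342. ]
-5.0 183 [330.3 336.1 341.9]
-4.0 261 [ 20.7 335.6 341.4]
-3.0 234 [329.6 336.6 341.8]
-2.0 271 [  8.  334.6 341.6]
-1.0 295 [  7.8 333.5 341.1]
0.0 265 [323.8 334.  341.2]
1.0 252 [323.  333.7 340.5]
2.0 288 [  8.  330.6 339.3]
3.0 288 [  7.8 330.2 338.5]
4.0 246 [  8.4 329.8 337.5]
5.0 214 [  8.7 331.  336.4]
6.0 308 [ 10.5 324.3 334.3]
7.0 182 [ 36.9 328.3 334.1]
8.0 196 [ 38.2 328.7 332.9]
9.0 233 [ 39.4 329.5 332. ]
10.0 172 [ 40.2 324.5 330.9]
11.0 181 [ 40.5 317.2 329.7]
12.0 184 [ 40.7 316.5 328.5]
13.0 1550 [268.5 286.3 301.1]
14.0 417 [ 42.  300.5 320.4]
15.0 346 [ 41.1 301.  320.1]
16.0 288 [279.7 303.7 321.8]
17.0 287 [278.2 306.4 321.9]
18.0 291 [280.9 306.4 320.5]
19.0 293 [279.3 307.3 319.4]
[-42.04478512 -41.9024886   40.99934253  41.9273652 ]
```

View pics/c5.png

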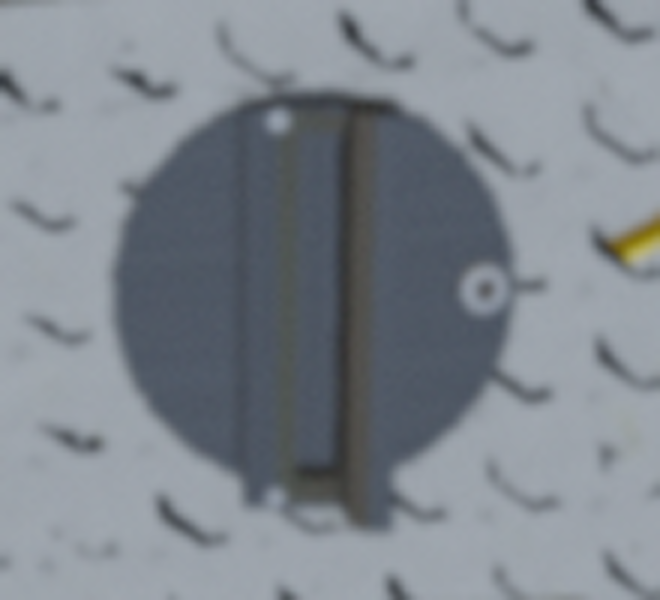

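Run:
```python
from wv import *
C=pickle.load(open('w2.pkl','rb'))
print('foot',onplane('wrist',290+313.5/6,115+297/6,.004,C))
for c in (297,342): print(c,onplane('wrist',290+c/6,115+290/6,.007,C))
print('lip out',onplane('wrist',290+240/6,115+290/6,.023,C),'lip in',onplane('wrist',290+282/6,115+290/6,.023,C))
print('back out',onplane('wrist',290+388/6,115+290/6,.04,C),)
print('screw',onplane('wrist',290+485/6,115+290/6,.01,C),)
```

```text
foot [0.45035461 0.36977429 0.004     ]
297 [0.44780871 0.36622233 0.007     ]
342 [0.44891237 0.37580475 0.007     ]
lip out [0.44320496 0.35379629 0.023     ] lip in [0.44419237 0.36236937 0.023     ]
back out [0.44311847 0.38231266 0.04      ]
screw [0.45177178 0.40579625 0.01      ]
```

Slot centre is about (0.450, 0.370), slot angle about -5.7° against rail x at -2.4°. The axis comes out 74.7 mm from the rail face and 37 mm along it, both within the given ranges. Now back to the plate, with the gripper partly closed so the fingers clear the blank plate.

```bash
python3 -m creep '[[[-6,0.8,0,0,0,0,0.7],[-12,1.6,0,0,0,0,0.4],[-18,2.4,0.5,0,0,0,0.4],[-24,3.1,1,0,0,0,0.4],[-30,3.9,1.5,0,0,0,0.4],[-36,4.7,2.5,0,0,0,0.4],[-42,5.5,3.5,0,0,0.01,0.4],[-48,6.3,4.5,0,0,0.01,0.4],[-48.8,6.4,5,0,0,0.01,0.4],[-48.8,6.4,5,0,0,0.01,0.4]]]'
python3 - <<'E'
from wv import *
import time
bot.read_camera('top')
look('w3');P=load('w3')
r('plate',sel(P,400,520,-185,-120,90,110))
r('blank',sel(P,400,520,-240,-185,70,85))
togo(.464,-.155,.12,82.6)
E
```

```text
t: 5.55
eef_pos: [0.4548, -0.1558, 0.2]
tool_rot: [-0.0, 0.751, 0.66, -0.0]
contact_force: [0.7, -0.4, 0.2]
gripper_width: 0.397
plate 773 [ 464.1 -154.9] [ 7.8 69.7] 82.64 z [ 98.5  99.6 100.7]
blank 710 [ 457.  -210.4] [ 8.4 69.7] 82.48 z [72.4 76.5 77.7]
t 5.65 pos [ 0.4558 -0.1536  0.2007] yaw 82.86 F [-0.   0.7  0.1] w 0.399
shift cm [-0.04  0.83  8.07] rv [0.    0.    0.005] rows>= 1.3
```

View pics/w3.png

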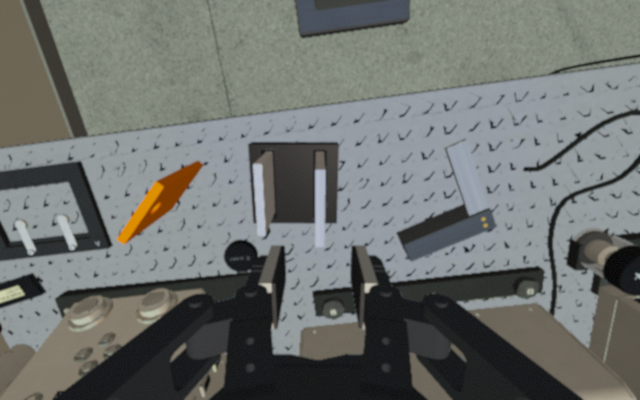

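```bash
python3 -m creep '[[[0,0.8,3,0,0,0,0.4],[0,0.83,6,0,0,0,0.4],[0,0.83,8.5,0,0,0,0.4],[0,0.83,10.5,0,0,0,0.4],[0,0.83,12.2,0,0,0,0.4],[0,0.83,13.6,0,0,0,0.4],[0,0.83,13.6,0,0,0,0.4]]]' 40
python3 -m creep '[[[0,0,0,0,0,0,0.25],[0,0,0,0,0,0,0.1],[0,0,0,0,0,0,0],[0,0,0,0,0,0,0],[0,0,0,0,0,0,0],[0,0,0,0,0,0,0]]]' 40
python3 - <<'E'
from wv import *
o=bot.get_obs();print(o['contact_force'],o['gripper_width'])
look('w4')
E
```

```text
t: 6.52
eef_pos: [0.4638, -0.155, 0.0637]
tool_rot: [-0.001, 0.75, 0.662, -0.0]
contact_force: [-0.0, -0.4, 0.3]
gripper_width: 0.402
t: 7.28
eef_pos: [0.4649, -0.1553, 0.065]
tool_rot: [0.0, 0.75, 0.662, 0.0]
contact_force: [-0.3, 2.5, 6.4]
gripper_width: 0.084
[-0.27588272  2.526204    6.42313226] 0.08405024615571202
```

View pics/w4.png

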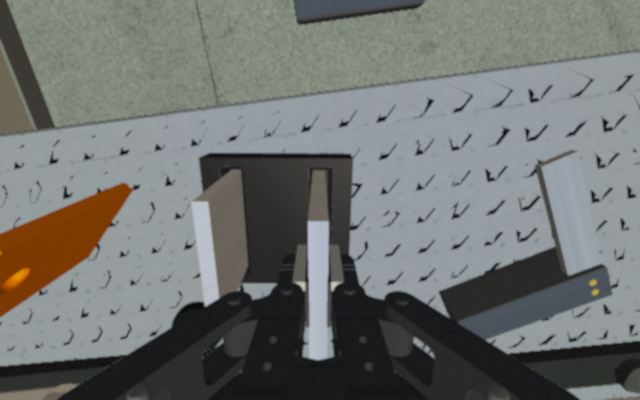

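The plate is between the pads (opening about 7–8 mm). Lifting straight up.

```bash
python3 -m creep '[[[0,0,-0.6,0,0,0,0],[0,0,-1.5,0,0,0,0],[0,0,-2.5,0,0,0,0],[0,0,-4,0,0,0,0],[0,0,-6,0,0,0,0],[0,0,-8.5,0,0,0,0],[0,0,-9,0,0,0,0]]]' 60
python3 - <<'E'
from wv import *
look('w5');togo(.450,.370,.155,84.3)
E
```

```text
t: 8.2
eef_pos: [0.4653, -0.156, 0.1564]
tool_rot: [0.002, 0.75, 0.661, 0.001]
contact_force: [0.8, -0.3, -1.8]
gripper_width: 0.084
t 8.25 pos [ 0.465  -0.156   0.1559] yaw 82.82 F [ 0.7 -0.  -1. ] w 0.081
shift cm [ 5.20e+01 -8.06e+00  1.00e-02] rv [ 0.003  0.001 -0.026] rows>= 8.4
```

View pics/w5.png

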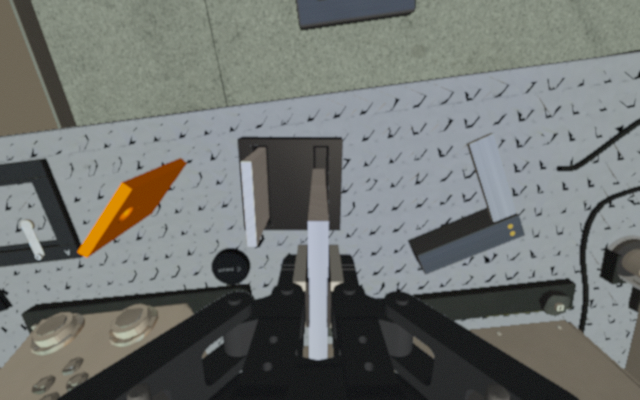

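```bash
python3 -m creep '[[[4,-0.6,0,0,0,0,0],[10,-1.5,0,0,0,0,0],[16,-2.5,0,0,0,-0.01,0],[22,-3.4,0,0,0,-0.01,0],[28,-4.3,0,0,0,-0.01,0],[34,-5.3,0,0,0,-0.02,0],[40,-6.2,0,0,0,-0.02,0],[46,-7.1,0,0,0,-0.026,0],[51,-7.9,0,0.0,0,-0.026,0],[52,-8.06,0,0,0,-0.026,0]]]'
python3 -m creep '[[[0,0,0.5,0,0,0,0],[0,0,1,0,0,0,0],[0,0,1,0,0,0,0],[0,0,1,0,0,0,0]]]'
python3 - <<'E'
from wv import *
look('w6');P=load('w6')
r('rail',sel(P,500,560,215,450,9.5,15))
r('back',sel(P,390,505,340,420,36,44))
C=pickle.load(open('w6.pkl','rb'))
togo(.450,.370,.105,84.3)
p,d=bot.read_camera('scene');cv2.imwrite('pics/s6.png',cv2.resize(p[190:340,180:340],None,fx=4,fy=4,interpolation=2))
w=cv2.imread('pics/w6.png');cv2.imwrite('pics/c6.png',cv2.resize(w[80:300,200:440],None,fx=3,fy=2.7,interpolation=2))
E
```

```text
t: 9.5
eef_pos: [0.447, 0.3745, 0.1537]
tool_rot: [-0.001, 0.739, 0.673, 0.0]
contact_force: [0.2, -0.7, -1.1]
gripper_width: 0.084
t: 10.0
eef_pos: [0.4494, 0.3694, 0.1443]
tool_rot: [0.0, 0.742, 0.671, -0.0]
contact_force: [0.1, -0.0, -1.2]
gripper_width: 0.085
rail 2382 [535.3 329. ] [189.9  26.2] 87.64 z [11.3 12.7 13.8]
back 862 [450.5 378.9] [ 8.4 84.4] 85.11 z [37.5 40.4 41.6]
t 10.05 pos [0.4494 0.3697 0.1444] yaw 84.28 F [-0.7 -0.5 -1.1] w 0.087
shift cm [0.03 0.06 3.94] rv [ 0.  0. -0.] rows>= 0.6
```

View pics/c6.png

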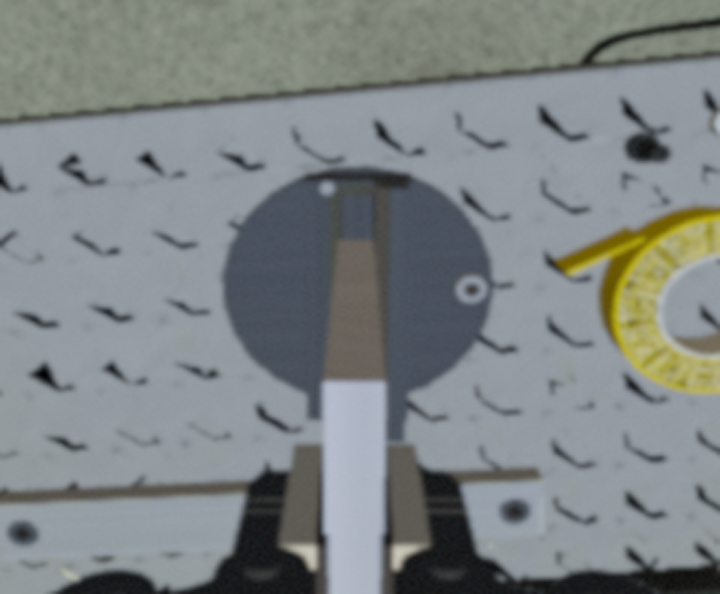

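View pics/s6.png

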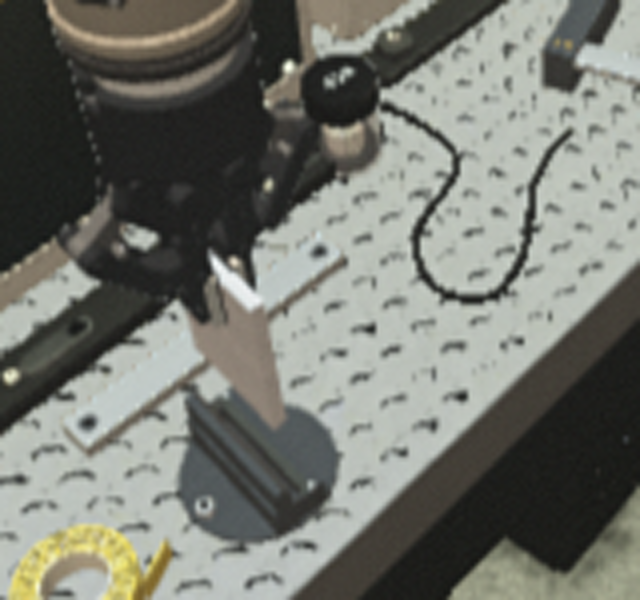

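The plate lines up with the slot (crop column about 356 for both). Descending.

```bash
python3 -m creep '[[[0,0,1.5,0,0,0,0],[0,0,3,0,0,0,0],[0,0,4,0,0,0,0],[0,0,4.6,0,0,0,0],[0,0,5.2,0,0,0,0],[0,0,5.7,0,0,0,0],[0,0,5.7,0,0,0,0]]]'
```

```text
t: 10.98
eef_pos: [0.4489, 0.3704, 0.0871]
tool_rot: [0.0, 0.741, 0.671, -0.0]
contact_force: [-1.1, 0.1, -1.8]
gripper_width: 0.084
```

```bash
python3 -m creep '[[[0,0,0.4,0,0,0,0],[0,0,0.8,0,0,0,0],[0,0,1.1,0,0,0,0],[0,0,1.4,0,0,0,0],[0,0,1.6,0,0,0,0],[0,0,1.6,0,0,0,0]]]'
python3 - <<'E'
from wv import *
look('w7')
p,d=bot.read_camera('scene');cv2.imwrite('pics/s7.png',cv2.resize(p[190:340,180:340],None,fx=4,fy=4,interpolation=2))
E
```

```text
t: 11.72
eef_pos: [0.4489, 0.3704, 0.0711]
tool_rot: [-0.0, 0.741, 0.671, -0.0]
contact_force: [0.9, -0.4, -1.7]
gripper_width: 0.086
```

View pics/s7.png

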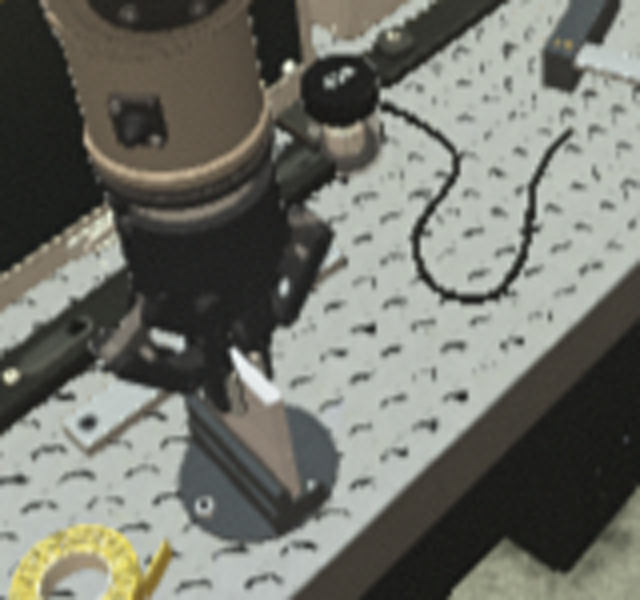

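```bash
python3 -m creep '[[[0,0,0.15,0,0,0,0],[0,0,0.3,0,0,0,0],[0,0,0.4,0,0,0,0],[0,0,0.4,0,0,0,0]]]'
```

```text
t: 12.32
eef_pos: [0.4491, 0.3707, 0.068]
tool_rot: [0.0, 0.741, 0.671, 0.0]
contact_force: [-2.2, -2.0, 6.1]
gripper_width: 0.086
```

Contact at the expected depth (8 N). Releasing and rising.

```bash
python3 -m creep '[[[0,0,0,0,0,0,0.2],[0,0,0,0,0,0,0.4],[0,0,0,0,0,0,0.4],[0,0,0,0,0,0,0.4],[0,0,-2,0,0,0,0.5],[0,0,-5,0,0,0,0.6],[0,0,-10,0,0,0,0.6],[0,0,-13,0,0,0,0.6],[0,0,-13,0,0,0,0.6]]]'
python3 - <<'E'
from wv import *
look('w8');P=load('w8')
r('plate',sel(P,390,510,340,420,80,115))
r('rail',sel(P,500,560,215,450,9.5,15))
r('back',sel(P,390,505,370,420,36,44))
p,d=bot.read_camera('top')
v,u=np.mgrid[195:270,140:240];Q=unproj('top',u,v,d[195:270,140:240]).reshape(-1,3)*1000
r('plate top',Q[(Q[:,2]>85)&(Q[:,2]<115)&(Q[:,0]<510)&(Q[:,0]>400)])
togo(.49,-.02,.15,19.0)
E
```

```text
t: 13.45
eef_pos: [0.45, 0.3722, 0.2013]
tool_rot: [0.0, 0.741, 0.671, 0.003]
contact_force: [0.2, -0.7, 0.5]
gripper_width: 0.602
plate 804 [448.3 368.9] [ 7.7 70.1] 84.21 z [100.4 102.6 103.7]
rail 2834 [535.9 329.4] [190.1  26.3] 87.61 z [11.2 12.7 13.8]
back 728 [450.7 375.5] [16.  84.5] 85.13 z [37.  40.1 41.7]
plate top few
t 13.55 pos [0.449  0.3703 0.198 ] yaw 84.33 F [-0.3 -0.4 -0.8] w 0.598
shift cm [-38.44   7.93   4.79] rv [ 1.00e-03 -1.00e-03  1.14e+00] rows>= 6.3
```

View pics/w8.png

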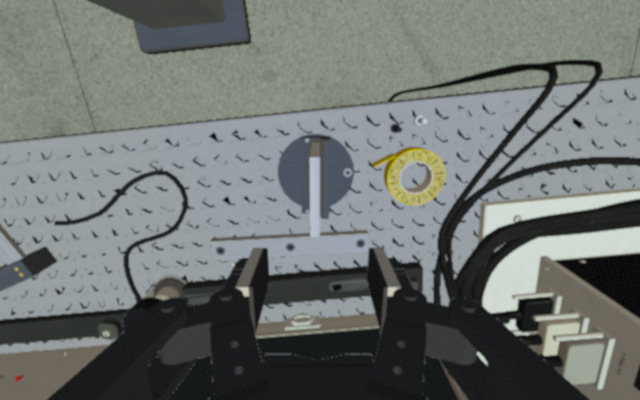

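The plate is home: top at 102.6 mm against 102 expected, centre (448,369). Now to the square.

```bash
python3 -m creep '[[[-4.5,1.2,0,0,0,0.15,0.6],[-9,2.5,0,0,0,0.3,0.6],[-14,4,0,0,0,0.46,0.6],[-19,5.3,0.5,0,0,0.62,0.6],[-24,6.7,1,0,0,0.78,0.6],[-29,8,2,0,0,0.95,0.6],[-33.5,9.3,2.5,0,0,1.1,0.6],[-34.2,9.5,2.8,0,0,1.14,0.6],[-34.2,9.5,2.8,0,0,1.14,0.6],[-34.2,9.5,2.8,0,0,1.14,0.6]]]'
python3 - <<'E'
from wv import *
look('w9');P=load('w9')
Q=sel(P,400,600,-90,90,27,45)
k=Q[:,2]>34.2
r('all',Q);r('stock',Q[k]);r('blade',Q[~k])
# histogram along square axes
a=np.radians(19.);ex=np.array([np.cos(a),np.sin(a)]);ey=np.array([-ex[1],ex[0]])
for ang in (18,18.5,19,19.5,20):
    a=np.radians(ang);ex=np.array([np.cos(a),np.sin(a)]);ey=np.array([-ex[1],ex[0]])
    S=Q[k][:,:2];X=S@ex;Y=S@ey
    print(ang,'x',np.percentile(X,[0,.5,2,98,99.5,100]).round(1),'y',np.percentile(Y,[0,.5,2,98,99.5,100]).round(1))
togo(.51,.02,.17,19)
E
```

```text
t: 14.8
eef_pos: [0.5094, 0.0225, 0.1692]
tool_rot: [-0.0, 0.986, 0.167, -0.0]
contact_force: [0.4, 0.4, 0.7]
gripper_width: 0.605
all 4208 [497.2 -31.2] [104.9 100. ] 18.36 z [31.6 35.6 37.5]
stock 2258 [498.4 -31.2] [103.3  99.8] 18.77 z [35.5 36.6 37.8]
blade 1950 [484.9  -4.9] [102.9  57.3] 9.72 z [30.5 32.7 33.7]
18 x [412.2 444.4 491.8 515.  515.4 515.7] y [-233.1 -232.2 -230.4 -134.5 -133.5 -133.1]
18.5 x [410.9 443.1 490.3 513.4 513.8 514.1] y [-237.4 -236.6 -234.8 -138.8 -137.8 -137.6]
19 x [409.6 441.8 488.4 511.8 512.3 512.9] y [-241.8 -241.  -239.2 -143.2 -142.2 -142. ]
19.5 x [408.2 440.4 486.6 510.2 510.8 511.6] y [-246.1 -245.3 -243.5 -147.5 -146.6 -146.3]
20 x [406.8 439.  484.6 508.6 509.4 510.3] y [-250.5 -249.6 -247.9 -151.9 -150.9 -150.5]
t 14.85 pos [0.5095 0.0226 0.1693] yaw 19.23 F [0.1 0.5 0.4] w 0.604
shift cm [-0.04  0.26 -0.07] rv [-0.001 -0.     0.004] rows>= 0.0
```

View pics/w9.png

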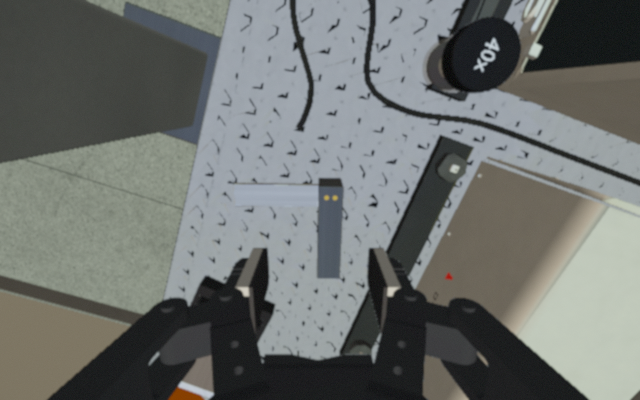

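The square is at (535.3, -18.3) mm, yaw 18.6°; its bounding rectangle of 105 x 100 mm matches the given sizes. Descending on it.

Run:
```python
from wv import *
togo(.5353,-.0183,.06,18.6)
d=np.load('top0.npy');v,u=np.mgrid[0:400,0:640];Q=unproj('top',u,v,d).reshape(-1,3)*1000;Q=Q[d.ravel()>0]
for y0 in range(180,440,20):
    k=(Q[:,1]>y0)&(Q[:,1]<y0+20)&(Q[:,2]>70)&(Q[:,2]<260)&(Q[:,0]>480);k2=(Q[:,1]>y0)&(Q[:,1]<y0+20)&(Q[:,2]>15)&(Q[:,2]<70)&(Q[:,0]>480)
    print(y0,'minx z>70:',Q[k,0].min().round() if k.any() else None,' z15-70:',Q[k2,0].min().round() if k2.any() else None)
k=(Q[:,2]>3.5)&(Q[:,2]<10)&(Q[:,1]>120)&(Q[:,1]<235)&(Q[:,0]>400)&(Q[:,0]<560)
print('lead y max',Q[k,1].max())
```

```text
t 14.85 pos [0.5095 0.0226 0.1693] yaw 19.23 F [0.1 0.5 0.4] w 0.604
shift cm [ 1.08  4.71 10.93] rv [-0.001 -0.     0.011] rows>= 1.9
180 minx z>70: 568.0  z15-70: 568.0
200 minx z>70: 621.0  z15-70: 577.0
220 minx z>70: 621.0  z15-70: 577.0
240 minx z>70: 621.0  z15-70: 524.0
260 minx z>70: 621.0  z15-70: 522.0
280 minx z>70: 621.0  z15-70: 529.0
300 minx z>70: 621.0  z15-70: 522.0
320 minx z>70: 621.0  z15-70: 529.0
340 minx z>70: 621.0  z15-70: 481.0
360 minx z>70: 621.0  z15-70: 480.0
380 minx z>70: 621.0  z15-70: 529.0
400 minx z>70: 619.0  z15-70: 549.0
420 minx z>70: 591.0  z15-70: 537.0
lead y max 233.58414211583428
```

```bash
python3 -m creep '[[[0.5,2,2,0,0,0.011,0.6],[1.08,4.7,5,0,0,0.011,0.6],[1.08,4.71,8.5,0,0,0.011,0.6],[1.08,4.71,11,0,0,0.011,0.6],[1.08,4.71,13,0,0,0.011,0.6],[1.08,4.71,14.4,0,0,0.011,0.6],[1.08,4.71,15.3,0,0,0.011,0.6],[1.08,4.71,15.3,0,0,0.011,0.6]]]'
python3 - <<'E'
from wv import *
togo(.5353,-.0183,.016,18.6)
look('w10')
E
```

```text
t: 15.85
eef_pos: [0.5352, -0.0199, 0.0161]
tool_rot: [-0.0, 0.987, 0.16, -0.0]
contact_force: [0.4, 0.3, -0.2]
gripper_width: 0.601
t 15.85 pos [ 0.5352 -0.0199  0.0161] yaw 18.43 F [ 0.4  0.3 -0.2] w 0.601
shift cm [ 0.06 -0.15  0.01] rv [-0.     0.    -0.003] rows>= 0.0
```

View pics/w10.png

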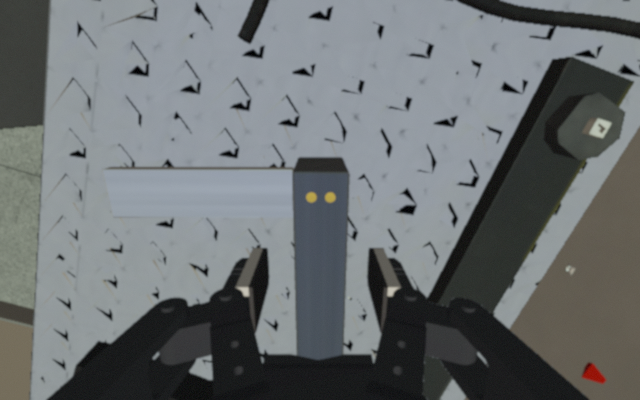

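The stock is straddled at its centre. Gripping.

```bash
python3 -m creep '[[[0,0,0,0,0,0,0.4],[0,0,0,0,0,0,0.1],[0,0,0,0,0,0,0],[0,0,0,0,0,0,0],[0,0,0,0,0,0,0],[0,0,0,0,0,0,0]]]' 80
python3 -m creep '[[[0,0,-1,0,0,0,0],[0,0,-3,0,0,0,0],[0,0,-5,0,0,0,0],[0,0,-6,0,0,0,0],[0,0,-6,0,0,0,0]]]'
python3 - <<'E'
from wv import *
look('w11');P=load('w11')
o=bot.get_obs();print(o['eef_pos'],o['contact_force'],o['torque'])
Q=sel(P,400,600,-90,90,80,110);r('all',Q)
# face/heel in tool frame
C=np.array(o['eef_pos'])*1000
for ang in (18,18.4,18.8):
    a=np.radians(ang);ex=np.array([np.cos(a),np.sin(a)]);ey=np.array([-ex[1],ex[0]])
    S=Q[:,:2]-C[:2];print(ang,np.percentile(S@ex,[0,.3,1,99,99.7,100]).round(1),np.percentile(S@ey,[0,.3,1,99,99.7,100]).round(1))
togo(.50,.27,.10,-2.4)
E
```

```text
t: 16.65
eef_pos: [0.536, -0.0202, 0.0173]
tool_rot: [0.0, 0.987, 0.16, 0.001]
contact_force: [-1.6, 0.1, 6.3]
gripper_width: 0.261
t: 17.27
eef_pos: [0.5356, -0.0204, 0.0769]
tool_rot: [0.0, 0.987, 0.16, 0.001]
contact_force: [0.3, 0.2, -3.4]
gripper_width: 0.261
[ 0.53509676 -0.02045428  0.07618525] [ 0.5850676   0.02100672 -3.40174677] [ 0.07384603  0.05362594 -0.00251309]
all 20833 [502.3 -29.7] [118.5 100.6] 18.37 z [90.7 95.1 98. ]
18 [-93.6 -92.2 -90.9  21.5  23.9  25.1] [-48.7 -46.3 -44.3  51.4  51.5  51.8]
18.4 [-93.3 -92.  -90.6  21.5  23.9  25.2] [-48.7 -46.3 -44.3  51.5  51.6  51.9]
18.8 [-93.  -91.7 -90.4  21.5  24.   25.2] [-48.7 -46.3 -44.3  51.9  52.1  52.4]
t 17.32 pos [ 0.5351 -0.0205  0.0762] yaw 18.38 F [ 0.6  0.  -3.4] w 0.259
shift cm [  5.83 -28.67  -2.39] rv [0.    0.    0.363] rows>= 4.7
```

View pics/w11.png

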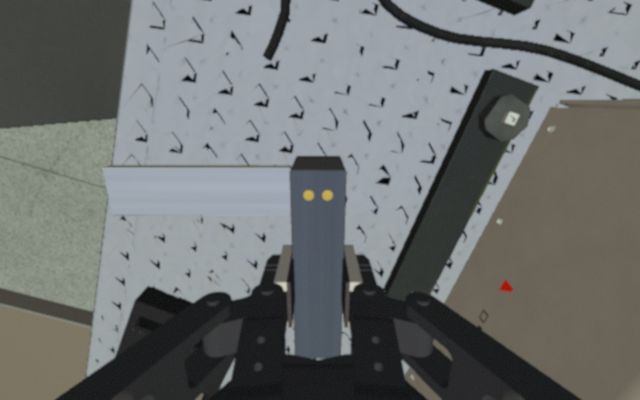

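The square is held firmly: heel 51.6 mm from the TCP along y, blade tip at -93 mm. Carrying it over the lead to a spot 3 mm off the rail and 25 mm short of the plate.

Run:
```python
from wv import *
togo(.5064,.2864,.08,-2.4)
```

```text
t 17.32 pos [ 0.5351 -0.0205  0.0762] yaw 18.38 F [ 0.6  0.  -3.4] w 0.259
shift cm [  6.95 -30.03  -0.39] rv [0.    0.    0.363] rows>= 4.9
```

```bash
python3 -m creep '[[[0.3,-2,-0.4,0,0,0.05,0],[0.7,-6,-0.4,0,0,0.12,0],[1.6,-10,-0.4,0,0,0.2,0],[3.5,-15,-0.4,0,0,0.28,0],[4.6,-20,-0.4,0,0,0.34,0],[5.8,-25,-0.4,0,0,0.363,0],[6.6,-28.5,-0.4,0,0,0.363,0],[6.95,-30,-0.4,0,0,0.363,0],[6.95,-30,-0.4,0,0,0.363,0],[6.95,-30,-0.4,0,0,0.363,0]]]'
python3 - <<'E'
from wv import *
look('w12');P=load('w12')
r('rail',sel(P,500,560,215,450,9.5,15))
r('plate',sel(P,390,510,340,420,98.5,115))
r('blade',sel(P,380,510,290,350,80,101))
togo(.5064,.2864,.02,-2.4)
E
```

```text
t: 18.58
eef_pos: [0.507, 0.2838, 0.0797]
tool_rot: [0.001, 1.0, -0.022, -0.0]
contact_force: [0.4, -0.4, -3.5]
gripper_width: 0.26
rail 8497 [535.6 332.4] [173.5  25.4] 87.49 z [11.5 12.6 13.8]
plate 4363 [448.2 369.7] [ 8.  70.8] 84.35 z [101.4 102.6 103.7]
blade 12665 [462.6 314.3] [46.7 96. ] 87.48 z [93.3 95.  99.4]
t 18.62 pos [0.5071 0.2838 0.0799] yaw -2.56 F [ 0.9 -0.3 -3. ] w 0.258
shift cm [-0.08 -0.27  5.99] rv [ 0.002  0.    -0.003] rows>= 1.0
```

View pics/w12.png

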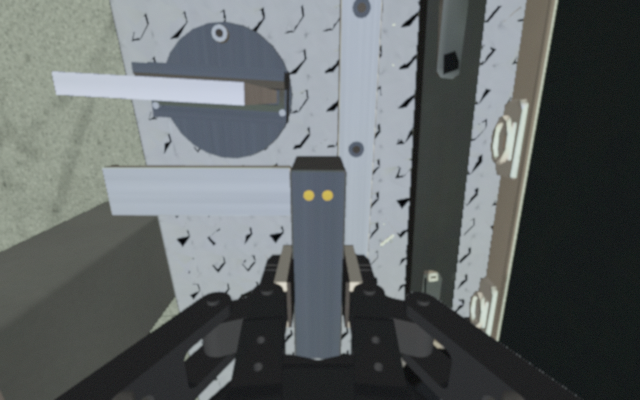

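The square is parallel to the rail, with a gap of about 2 mm. I'll back off 2 mm more for safety and lower to just above the table.

```bash
python3 -m creep '[[[-0.25,0,1,0,0,0,0],[-0.25,0,2.5,0,0,0,0],[-0.25,0,4,0,0,0,0],[-0.25,0,5.2,0,0,0,0],[-0.25,0,5.9,0,0,0,0],[-0.25,0,6.2,0,0,0,0],[-0.25,0,6.2,0,0,0,0]]]'
python3 - <<'E'
from wv import *
look('w13');P=load('w13')
r('rail',sel(P,518,560,215,450,10,14.5))
r('blade',sel(P,380,490,290,350,28,36))
togo(.5064,.2864,.018,-2.45)
E
```

```text
t: 19.5
eef_pos: [0.5042, 0.2866, 0.0183]
tool_rot: [-0.0, 1.0, -0.021, 0.0]
contact_force: [0.2, 0.3, -3.7]
gripper_width: 0.26
rail 13884 [533.  331.5] [147.6  30.2] 87.52 z [11.5 12.6 13.7]
blade 8834 [451.4 317.4] [46.7 78.9] 87.46 z [32.1 33.4 34.4]
t 19.55 pos [0.5043 0.2867 0.0186] yaw -2.4 F [ 0.1 -0.3 -3.7] w 0.263
shift cm [0.21 0.02 0.06] rv [-0.    -0.     0.001] rows>= 0.0
```

View pics/w13.png

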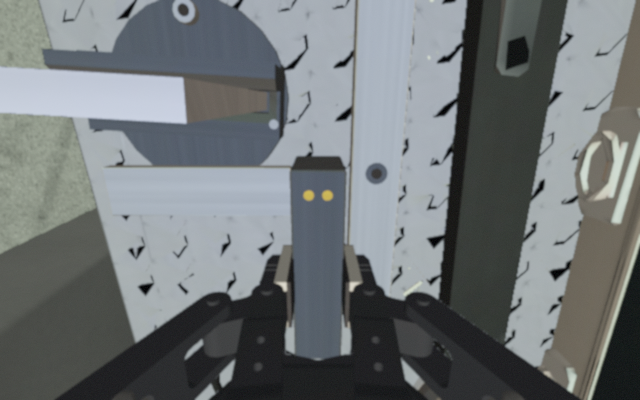

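Low over the table, parallel to the rail, nothing touching. Moving +y towards the plate, then in to the rail.

```bash
python3 -m creep '[[[0,-0.5,0,0,0,0,0],[0,-1,0,0,0,0,0],[0,-1.5,0,0,0,0,0],[0.1,-1.8,0,0,0,0,0],[0.2,-1.8,0,0,0,0,0],[0.3,-1.8,0,0,0,0,0],[0.3,-1.8,0,0,0,0,0]]]'
```

```text
t: 20.42
eef_pos: [0.508, 0.304, 0.0182]
tool_rot: [0.0, 1.0, -0.021, 0.0]
contact_force: [0.2, 0.3, -3.1]
gripper_width: 0.259
```

```bash
python3 -m creep '[[[0.05,0,0,0,0,0,0],[0.1,0,0,0,0,0,0],[0.15,0,0,0,0,0,0],[0.15,0,0,0,0,0,0]]]'
```

```text
t: 20.92
eef_pos: [0.5094, 0.3042, 0.0183]
tool_rot: [-0.0, 1.0, -0.021, 0.0]
contact_force: [-0.1, 0.2, -3.7]
gripper_width: 0.257
```

```bash
python3 -m creep '[[[0.05,0,0,0,0,0,0],[0.1,0,0,0,0,0,0],[0.15,0,0,0,0,0,0],[0.15,0,0,0,0,0,0]]]'
```

```text
t: 21.42
eef_pos: [0.5097, 0.3042, 0.0181]
tool_rot: [0.0, 1.0, -0.021, -0.001]
contact_force: [-4.4, 0.4, -0.4]
gripper_width: 0.26
```

Rail contact at 4.4 N. Now advancing to the plate.

```bash
python3 -m creep '[[[0,-0.15,0,0,0,0,0],[0,-0.3,0,0,0,0,0],[0,-0.45,0,0,0,0,0],[0,-0.55,0,0,0,0,0],[0,-0.55,0,0,0,0,0]]]'
```

```text
t: 22.05
eef_pos: [0.5098, 0.3082, 0.0175]
tool_rot: [0.001, 1.0, -0.021, -0.001]
contact_force: [-4.1, -1.9, -2.6]
gripper_width: 0.262
```

```bash
python3 -m creep '[[[0,-0.1,0,0,0,0,0],[0,-0.2,0,0,0,0,0],[0,-0.3,0,0,0,0,0],[0,-0.3,0,0,0,0,0]]]'
python3 - <<'E'
from wv import *
look('w14')
togo(.51,.3112,.018,-2.45)
E
```

```text
t: 22.55
eef_pos: [0.5099, 0.31, 0.0175]
tool_rot: [0.002, 1.0, -0.021, -0.001]
contact_force: [-3.8, -5.1, -0.9]
gripper_width: 0.262
t 22.6 pos [0.5099 0.31   0.0175] yaw -2.44 F [-5.2 -5.2 -1.4] w 0.254
shift cm [ 0.   -0.12 -0.05] rv [0.005 0.003 0.   ] rows>= 0.0
```

View pics/w14.png

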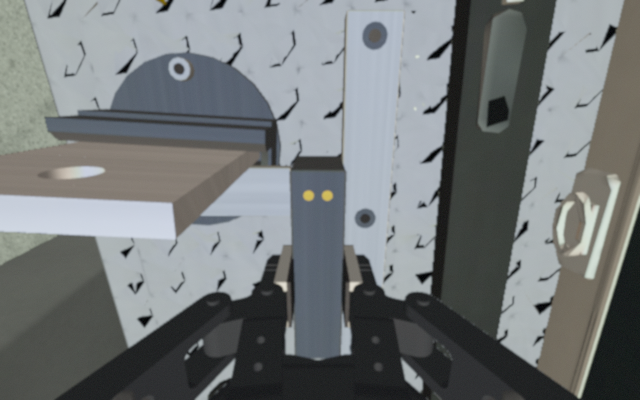

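```bash
cat > ang.py <<'E'
from wv import *
def report(tag):
    look(tag);P=load(tag)
    r('plate',sel(P,390,510,330,420,100.5,106))
    Q=sel(P,395,510,330,420,100.5,106);
    # near edge (-y) line
    b=np.round(Q[:,0]/3);xs=[];ys=[];yt=[]
    for k in np.unique(b):
        q=Q[b==k]
        if len(q)>20: xs.append(q[:,0].mean());ys.append(np.percentile(q[:,1],2));yt.append(np.percentile(q[:,1],98))
    xs=np.array(xs)[2:-2];print('near',np.degrees(np.arctan(np.polyfit(xs,ys[2:-2],1)[0])).round(2),'far',np.degrees(np.arctan(np.polyfit(xs,yt[2:-2],1)[0])).round(2))
    r('back',sel(P,390,510,375,420,37.5,42.5))
    R=sel(P,520,560,270,450,10,14.5);r('rail',R)
    p,d=bot.read_camera('scene');v,u=np.mgrid[0:400,0:640];S=unproj('scene',u,v,d).reshape(-1,3)*1000
    r('plate scene',S[(abs(S[:,2]-101)<4)&(abs(S[:,0]-450)<60)&(abs(S[:,1]-370)<30)])
    cv2.imwrite(f'pics/{tag}s.png',cv2.resize(p[190:340,180:340],None,fx=4,fy=4,interpolation=2))
    o=bot.get_obs();togo(.51,.3112,.018,-2.45);print(o['tool_rot'],o['torque'])
E
python3 -c "
from ang import *
report('w15')"
```

```text
plate 7016 [465.1 368.7] [ 9.1 37.5] 84.68 z [101.3 102.5 103.5]
near -5.38 far -5.38
back 4192 [449.9 378.3] [10.1 85.1] 84.23 z [38.2 40.4 41.6]
rail 12607 [534.3 347.1] [154.4  29.2] 87.52 z [11.5 12.6 13.7]
plate scene 135 [447.7 370.6] [ 8.9 70.1] 85.0 z [ 98.3 103.1 104.7]
t 22.7 pos [0.5099 0.31   0.0175] yaw -2.44 F [-5.1 -5.1 -0.2] w 0.256
shift cm [ 0.   -0.12 -0.05] rv [0.005 0.003 0.   ] rows>= 0.0
[ 0.00233383  0.99976919 -0.02130389 -0.0015046 ] [-1.00914005  1.2230121  -0.03464073]
```

View pics/w15s.png

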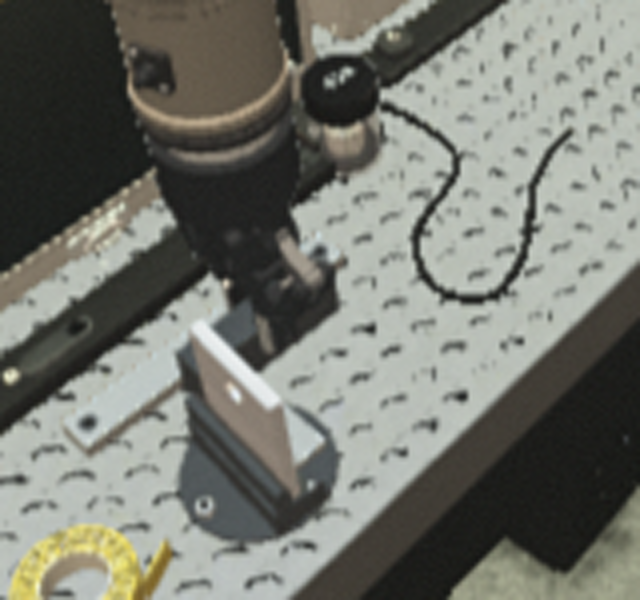

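The plate is still about 3° off. The blade has only just met it, so I'll keep pushing.

```bash
python3 -m creep '[[[0,-0.1,0,0,0,0,0],[0,-0.2,0,0,0,0,0],[0,-0.2,0,0,0,0,0],[0,-0.2,0,0,0,0,0]]]'
python3 -c "
from ang import *
report('w16')"
```

```text
t: 23.2
eef_pos: [0.51, 0.3104, 0.0175]
tool_rot: [0.004, 1.0, -0.022, -0.002]
contact_force: [-7.1, -8.1, 2.6]
gripper_width: 0.26
plate 6998 [465.1 368.8] [ 9.3 38.2] 86.0 z [101.3 102.5 103.5]
near -4.81 far -4.64
back 4254 [449.8 378.3] [10.2 85. ] 84.89 z [38.1 40.4 41.6]
rail 12629 [534.4 347.7] [154.2  29. ] 87.52 z [11.5 12.6 13.7]
plate scene 140 [448.5 370.7] [ 8.7 71.4] 86.07 z [ 98.3 103.2 104.6]
t 23.3 pos [0.51   0.3104 0.0175] yaw -2.48 F [-6.5 -7.9  3.4] w 0.258
shift cm [-0.   -0.08 -0.05] rv [ 0.007  0.003 -0.001] rows>= 0.0
[ 0.00350921  0.99975792 -0.0216493  -0.0017569 ] [-1.64184111  1.39107835  0.04508342]
```

```bash
python3 -m creep '[[[0,0,-0.1,0,0,0,0],[0,-0.1,-0.1,0,0,0,0],[0,-0.2,-0.1,0,0,0,0],[0,-0.2,-0.1,0,0,0,0],[0,-0.2,-0.1,0,0,0,0]]]'
python3 -c "
from ang import *
report('w17')"
```

```text
t: 23.92
eef_pos: [0.51, 0.3119, 0.0181]
tool_rot: [0.004, 1.0, -0.022, -0.002]
contact_force: [-5.5, -8.5, -0.8]
gripper_width: 0.257
plate 6972 [479.2 358.2] [29.1 70.5] 50.99 z [101.3 102.5 103.5]
near -2.95 far -2.51
back 4318 [449.4 378.7] [ 9.5 85.2] 87.64 z [38.2 40.4 41.6]
rail 12268 [534.2 347.1] [154.7  29.6] 87.54 z [11.5 12.6 13.7]
plate scene 138 [448.1 370.6] [ 8.9 71.3] 88.25 z [ 97.9 102.8 104.6]
t 24.02 pos [0.51   0.3119 0.0181] yaw -2.48 F [-5.5 -8.4  0.1] w 0.264
shift cm [0.   0.07 0.01] rv [ 0.008  0.004 -0.001] rows>= 0.0
[ 0.0039396   0.99975544 -0.02167374 -0.00194582] [-1.85506034  1.21653665  0.13830433]
```

The holder is now nearly square (backrest 87.6° against rail 87.5°). One more small push to seat it.

```bash
python3 -m creep '[[[0.05,-0.05,0,0,0,0,0],[0.1,-0.1,0,0,0,0,0],[0.1,-0.15,0,0,0,0,0],[0.1,-0.15,0,0,0,0,0],[0.1,-0.15,0,0,0,0,0]]]'
python3 -c "
from ang import *
report('w18')
o=bot.get_obs()
"
```

```text
t: 24.65
eef_pos: [0.51, 0.312, 0.0179]
tool_rot: [0.005, 1.0, -0.022, -0.003]
contact_force: [-7.9, -11.6, 3.7]
gripper_width: 0.262
plate 7004 [479.5 357.9] [29.3 70.9] 51.13 z [101.3 102.5 103.5]
near -2.43 far -2.37
back 4351 [449.6 378.8] [ 9.5 85. ] 87.93 z [38.3 40.3 41.5]
rail 12367 [534.2 347.6] [154.5  29.5] 87.55 z [11.5 12.6 13.7]
plate scene 139 [448.  370.5] [ 8.5 70.8] 87.88 z [ 98.2 103.1 104.6]
t 24.75 pos [0.51   0.312  0.0179] yaw -2.49 F [ -8.6 -12.6   3.3] w 0.262
shift cm [ 0.    0.08 -0.01] rv [ 0.011  0.006 -0.001] rows>= 0.1
[ 0.00527781  0.99974638 -0.02169235 -0.0029607 ] [-2.43788188  1.96937921  0.26262734]
```

View pics/w18.png

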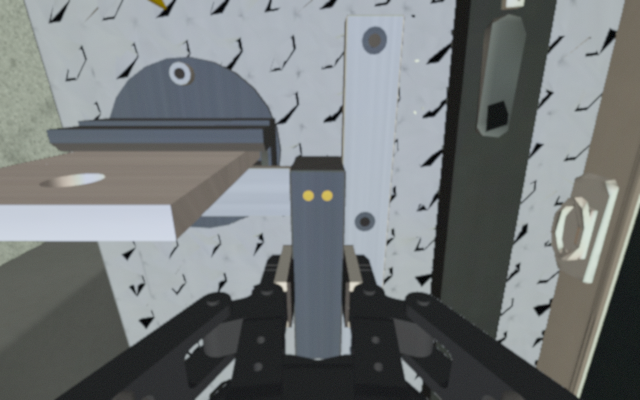

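View pics/w18s.png

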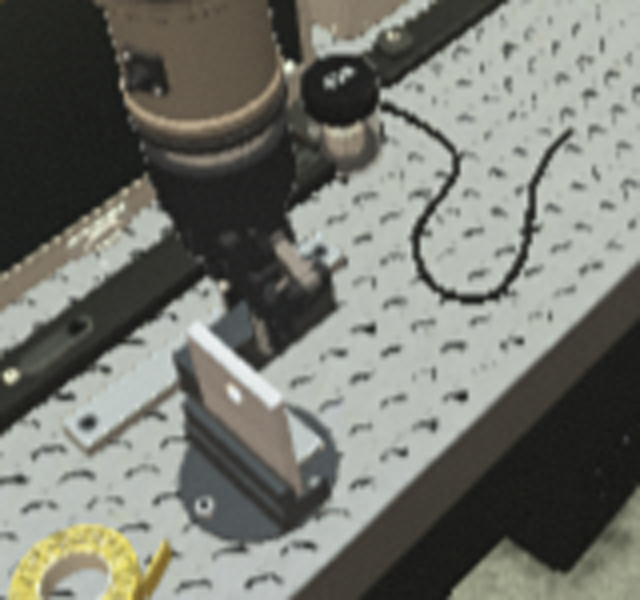

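The plate is at 87.6° and the rail at 87.55°. The last push added 4 N but moved only 0.1 mm, so it is flush. A short settle check, then hand in.

```bash
python3 -m creep '[[[0,0,0,0,0,0,0],[0,0,0,0,0,0,0],[0,0,0,0,0,0,0],[0,0,0,0,0,0,0]]]'
python3 -c "
from ang import *
report('w19')
bot.read_camera('top');
"
python3 - <<'E'
from wv import *
p,d=bot.read_camera('top');cv2.imwrite('pics/t19.png',p[150:290,100:500])
print(bot.hand_in())
E
```

```text
t: 25.25
eef_pos: [0.5101, 0.3119, 0.0179]
tool_rot: [0.005, 1.0, -0.022, -0.003]
contact_force: [-7.3, -10.9, 4.1]
gripper_width: 0.263
plate 7011 [479.7 358. ] [29.5 71.3] 51.12 z [101.3 102.5 103.5]
near -28.59 far -32.98
back 4341 [449.4 378.7] [ 9.5 85.2] 87.64 z [38.3 40.3 41.5]
rail 12378 [534.1 347.4] [154.7  29.4] 87.5 z [11.5 12.6 13.7]
plate scene 138 [448.4 370.4] [ 9.4 72.2] 87.9 z [ 98.2 102.9 104.8]
t 25.35 pos [0.51   0.312  0.0179] yaw -2.49 F [ -8.2 -11.    3.9] w 0.256
shift cm [-0.    0.08 -0.01] rv [ 0.011  0.006 -0.001] rows>= 0.1
[ 0.00526906  0.99974619 -0.02170308 -0.00295981] [-2.42162989  1.95779015  0.29222879]
the job is handed in; nothing more can be done
None
```

View pics/t19.png

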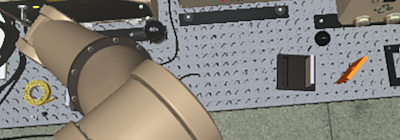

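I moved the aperture plate from the rack into the holder slot, then gripped the square and pressed it low into the corner between rail and plate. The loose holder turned until the plate stood square. I handed in at 25.4 s with the square still gripped and pressing; no verdict was reported.

**Last checks**
- **Plate depth:** its top edge measured 102.5 mm, against 102 mm expected at full depth.
- **Squareness:** the holder's backrest read 87.6° against 87.5° for the rail, and the scene camera put the plate at 87.9°. All of these are within the 1.5° limit.
- **Square:** the tool yaw is -2.49°, matching the rail. It sits about 1–2 mm above full table contact and is tilted about 0.012 rad.
- **Push:** the net push is about 8 N towards the rail and 11 N towards the plate, steady over the last half second. This is the wrist reading, so it includes friction; I could not measure the contact forces on each face separately.
- **Bystanders:** in the last top picture the blank plate, dust cap, canister and orange look-alike look to be where they started. I judged this by eye and did not measure it.

**Reading that disagreed:** in the final wrist view my fit of the plate's edge line gave about -30°. I discarded it because the arm and stock had entered the selected points. The same fit half a second earlier, at the same pose, gave -2.4°.

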